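# Seat a feed roller in the V-block and clamp it

## Robot

A 6-joint arm with a two-finger parallel gripper is mounted at the origin on a cart in front of the work surface, level with it; the furniture and walls round the work are solid. World frame = base frame: x ahead of the robot, y to its left, z up, the work surface at z = 0. Lengths are in m, angles in rad, forces in N, time in s.
With the tool pointing down it reaches from about 0.25 to 0.775 m from the base axis. Payload 4 kg.
Tool frame: the origin (TCP) lies at the centre of the arm's flange, where the gripper is bolted on; the fingertips stand 199 mm ahead of it and the grasp point (between the pads) lies ahead of it (bot.tcp_to_grasp is the z of the grasp point in the tool frame, in m); z points along the fingers, y is the line along which they close (so a half turn about z gives the same grasp; the last joint's range is limited). The gripper opens to 94 mm and grips with 3 to 60 N. Pads are 16 mm wide; open, the fingers measure 119 mm over their backs; the gripper's body (75 mm by 177 mm) begins 78 mm behind the grasp point.
Start: joints at [-1.347, 0.087, 1.371, -0, 1.684, -0.103], TCP at [0.177, -0.521, 0.405] pointing down, gripper open.
Joint ranges: [-3.1, 3.1], [-0.76, 2.03], [0.27, 2.55], [-1.08, 4.22], [0.17, 2.65], [-2.57, 2.57]. Speed limits (rad/s): [2.79, 2.79, 3.14, 3.14, 3.14, 3.14].

## Interface

Orientations are given as a unit quaternion [w, x, y, z].
In Python, from workcell import bot, viewer gives the robot as it stands (bot), with the cameras (viewer).
- The arm moves only by the tool advance, called after "Call:" by a JSON object that holds its "method" and its "body", one argument or row to a line. Schema: {"type":"object","properties":{"deltas":{"type":"array","items":{"type":"array","items":{"type":"number"},"minItems":4,"maxItems":4},"minItems":1,"maxItems":8},"jaw":{"type":"number"},"clamp_n":{"type":"number"},"only":{"type":"string"},"quiet":{"type":"boolean"},"lines":{"type":"string"}},"required":["deltas"],"additionalProperties":false}. deltas is a list of rows, 1 to 8 of them, each of 4 numbers: dx, dy, dz in m, then a turn about the tool's z in rad; each row is the pose to reach, as a shift and turn from the pose commanded when the call began, along the tool's axes at that moment; what a row does not reach only later rows make up. A row lasts 1/10 s, in which the tool goes at most 0.05 m and 0.15 rad, less where a joint would pass 70% of its speed; a pose out of reach is approached as far as the arm can. jaw is the finger opening in m, set as the call begins (left out keeps the last). The fingers move at their own pace and stop on an object; clamp_n is the grip in N (left out, the last holds). Time passes only in rows, so rows that do not move let the fingers close. The tool returns the time, the measured TCP pose, the force, the opening and the grip force at its end. only (a regular expression) keeps the lines of the reply that match it, lines (a string "A,B") keeps lines A to B, and quiet returns only ok. Input that does not fit is refused with a message, and nothing moves.
- bot.observe(): the state, without advancing time (a new reading comes with each control period).
- viewer.capture(name): name is "side" or "top" or "wrist"; returns (picture, depth): 400x640x3 uint8, red, green, blue; 400x640 float32, m along the optical axis (not along the pixel's ray), 0 where there is no reading.
- viewer.calibration(name): a dict with "mtx" (3x3 intrinsics, pixels), "R" (3x3) and "t" (3): a world point X has camera coordinates R X + t. Camera axes: x right, y down, z forward; pixel columns grow to the right and rows downward; lengths in m; the calibration is good to about 2 mm. The wrist camera is an equidistant fisheye: a pixel r from the principal point sees the ray r / f radians off the axis. A picture is of the moment at which its call begins: read the wrist's pose just before it. calibration takes no time and is no camera call; for the wrist camera it gives the pose at the moment of the call.
- bot.close_job(): hands the job in; it is judged then, once.
The state is a dict: "time_s": time; "joints": joint angles; "dq": joint speeds; "joint_efforts": joint torques, N m; "tcp_pos": TCP position; "ee_rot": TCP orientation; "wrist_force": force on the tool from outside, world axes, zero at the start; "moment": the same for the moment, N m; "width": finger opening in m; "grip_force": force on a finger pad.
Only numpy, scipy, OpenCV 4.12 (cv2) and the standard library are available. Lean on these libraries where they do the work, as an engineer would, in place of code of your own. Each camera call takes 0.05 s, during which the arm holds its last target. There are 200 camera calls.

## Task

Take the printer's feed roller from its grey cradle and lower it gently, without dropping it, into the two blue V-blocks, centred lengthwise so that it lies fully down in both. Let go of it while the hold-down arm is still open, then push the arm by its red cross-handle past upright so that it swings over and comes to rest on the roller. Do not disturb the tape roll, the blue gear or the green ring.

Things in the scene. Friction and masses are not known exactly. Their poses are not given: they have to be found in the camera images.
- roller: Workpiece, loose: aluminium roller with an orange band (44 mm wide) round its middle; diameter 34 mm, body 120 mm long, plus a steel journal 12 x 10 mm on each end; 0.17 to 0.35 kg. Origin at its centre, x along its axis (ends alike, may be turned about x). Starts level in the cradle, axis 41 mm above the desk; grip it from above across the band.
- cradle: Grey plastic storage cradle, fixed; base 110 x 60 x 8 mm, origin at the centre of its underside. Two end supports (centred at x = +-43 mm, 14 mm thick, 44 mm wide, 30 mm high) carry the roller along x; between them nothing is above 8 mm. Cradle and V-block fixture swap places, left or right, from start to start.
- vblock: V-block fixture, fixed. Origin on its underside, below the middle of the V; x along the V, z up. Base 12 mm thick, x -65 to 65, y -60 to 115 mm. Two blue V-blocks centred at x = +-40 mm, each 20 mm thick, 86 mm wide, top at 54 mm; the 60 mm gap between them is for the fingers. Arm's pivot cheeks at y = 79 to 101 mm, x within +-18 mm, 92 mm high.
- v_seat (a point): Where the centre of the seated, centred roller belongs: above the fixture's origin, 50 mm above the desk; axes as vblock. The V is 90 degrees, open upward, its bottom 26 mm above the desk, its mouth 56 mm wide at 54 mm.
- clamp_arm (a joint): Angle (rad) of the steel hold-down arm. 0: level towards the fixture's -y, rubber pad on the seated roller; 1.57: upright; 1.95: open stop, leaning to +y, where it starts. A gravity toggle: short of upright it falls back open, past it (below about 1.5) it swings down by itself, damped, in about 3 s, and its weight holds the roller. With no roller it sinks to -0.25.
- clamp_pivot (a point): Pivot of the hold-down arm, along the fixture's x axis, at the fixture's y = 90 mm, 82 mm above the desk.
- clamp_handle (a point): Centre of the red cross-handle at the arm's end, 116 mm from the pivot: round bar along the fixture's x, 66 mm long, 18 mm thick. Open, it stands about 190 mm above the desk at the fixture's y = 133 mm; push it (1 to 3 N) from its +y side towards -y. The swing's highest point is 207 mm above the desk.
- tape_roll: Bystander, loose: roll of beige tape, 52 mm across, 19 mm high, lying on the desk near the work. Origin at the centre of its underside. Leave alone.
- gear_large: Bystander, loose: blue printed gear, 52 mm across, 9 mm high, lying on the desk near the work. Origin at the centre of its underside. Leave alone.
- ring_part: Bystander, loose: yellow-green printed ring, 44 mm across, 10 mm high, lying on the desk near the work. Origin at the centre of its underside. Leave alone.

How it is judged:
By the outcome, as a careful person would: the job done as asked, in the order asked, and still so for the second after the job is handed in, with the robot touching nothing.
It also fails if it takes over 58 s, if anything falls off the work surface, if the arm or the gripper's body presses on something with over 40 N, if the wrist force passes 120 N, or if a joint passes its speed limit or range.

## Working session

There is one attempt and no reset: what is moved stays moved. The work goes in short steps, Python scripts to look and compute and a tool call to move; the robot and the scene stay as the last step left them, time stands still between calls to the robot, and variables do not carry over. Pictures are saved under pics/ and viewed, at most 10 in all, crops included, and the job is handed in when it is done.

```bash
ls; mkdir -p pics; cat > h.py <<'E'
import numpy as np, cv2
from workcell import bot, viewer
def save(n,img): cv2.imwrite('pics/'+n+'.png',img[:,:,::-1])
E
python3 - <<'E'
from h import *
print(bot.tcp_to_grasp, bot.observe())
for n in ('top','side'):
    p,d=viewer.capture(n); c=viewer.calibration(n); np.savez('pics/'+n,p=p,d=d,**c); save(n+'0',p); print(n,c)
E
```

```text
pics
workcell.py
0.1804 {'time_s': 0.0, 'joints': array([-1.34710845e+00,  8.79451090e-02,  1.37226646e+00, -3.97443263e-05,
        1.68355162e+00, -1.03088628e-01]), 'dq': array([ 8.92976598e-04, -8.74295298e-04, -1.61806114e-04,  9.97755262e-04,
        9.62144458e-05,  2.15887570e-05]), 'joint_efforts': array([ 1.91245549e-04, -3.40182495e+01, -3.02426648e+01,  7.15757394e-02,
        3.31172347e-02, -1.66335117e-04]), 'tcp_pos': array([ 0.17651639, -0.52078682,  0.4035029 ]), 'ee_rot': array([-1.08210650e-03,  9.86681586e-01,  1.62659980e-01, -8.51141597e-05]), 'wrist_force': array([-0.06605525,  0.17792632,  0.43474187]), 'moment': array([-0.02498089, -0.00494364, -0.01452658]), 'grip_force': 0.0, 'width': 0.09413091052531386}
top {'mtx': array([[431.60708528,   0.        , 324.28111919],
       [  0.        , 431.60708528, 202.29414055],
       [  0.        ,   0.        ,   1.        ]]), 'R': array([[-0.02717582, -0.99954862,  0.01280737],
       [-0.99560752,  0.02591591, -0.0899668 ],
       [ 0.08959427, -0.01519604, -0.99586241]]), 't': array([0.0779902 , 0.52894226, 1.20476822])}
side {'mtx': array([[467.29615613,   0.        , 318.29454353],
       [  0.        , 467.29615613, 198.98233878],
       [  0.        ,   0.        ,   1.        ]]), 'R': array([[-0.87990939, -0.4745824 , -0.0230438 ],
       [-0.2681188 ,  0.53598139, -0.80052249],
       [ 0.39226493, -0.69820878, -0.59885952]]), 't': array([0.50616291, 0.17743632, 1.08518543])}
```

View pics/top0.png

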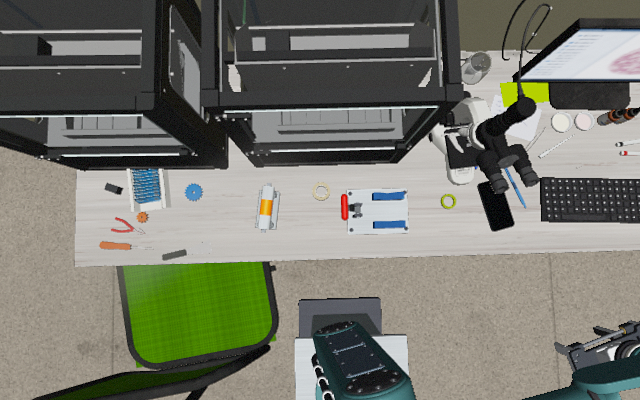

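View pics/side0.png

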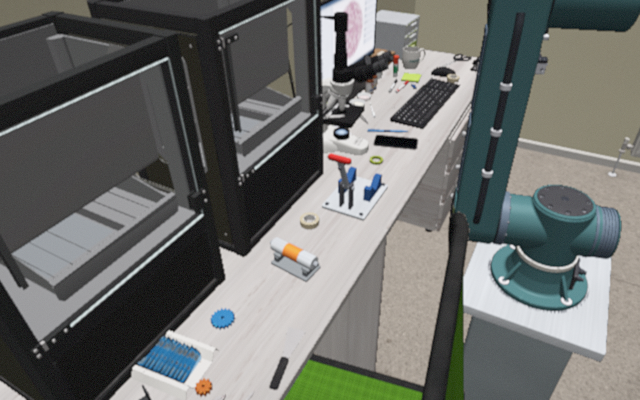

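```bash
cat >> h.py <<'E'
def px2w(n,u,v,z,c=None):
    c=c or viewer.calibration(n); R=c['R'];K=c['mtx']
    r=R.T@np.array([(u-K[0,2])/K[0,0],(v-K[1,2])/K[0,0],1]); o=-R.T@c['t']
    return o+r*(z-o[2])/r[2]
E
python3 - <<'E'
from h import *
f=np.load('pics/top.npz'); p=f['p']
crop=p[160:260,170:470]
save('topcrop',cv2.resize(crop,(800,267),interpolation=cv2.INTER_CUBIC))
for nm,u,v,z in [('roller',266,208,.058),('base c',377,211,.012),('handle',345,207,.199),('tape',321,191,.019),('gear',194,192,.009),('ring',448,201,.01),('printerfront',300,162,.0)]:
    print(nm,px2w('top',u,v,z).round(3))
d=f['d']; c=f
# depth -> world for printer front low edge
uu,vv=np.meshgrid(np.arange(640),np.arange(400)); K=f['mtx']
P=np.stack([(uu-K[0,2])/K[0,0]*d,(vv-K[1,2])/K[0,0]*d,d],-1)
W=(P-f['t'])@f['R']
for u in (230,260,300,350,400,440):
    for v in (100,140,155,160,165): print(u,v,W[v,u].round(3))
E
```

```text
roller [0.516 0.225 0.058]
base c [ 0.503 -0.087  0.012]
handle [0.502 0.016 0.199]
tape [0.564 0.072 0.019]
gear [0.572 0.437 0.009]
ring [ 0.526 -0.294  0.01 ]
printerfront [0.653 0.131 0.   ]
230 100 [0.649 0.218 0.574]
230 140 [0.723 0.334 0.002]
230 155 [0.678 0.335 0.001]
230 160 [0.664 0.335 0.   ]
230 165 [ 0.649  0.335 -0.   ]
260 100 [0.649 0.171 0.572]
260 140 [0.671 0.219 0.209]
260 155 [0.639 0.223 0.184]
260 160 [0.642 0.234 0.103]
260 165 [0.638 0.241 0.05 ]
300 100 [0.646 0.107 0.574]
300 140 [0.668 0.122 0.212]
300 155 [0.645 0.125 0.142]
300 160 [0.646 0.129 0.066]
300 165 [0.64  0.131 0.024]
350 100 [0.645 0.027 0.574]
350 140 [ 0.665 -0.     0.21 ]
350 155 [ 0.647 -0.006  0.117]
350 160 [ 0.646 -0.011  0.049]
350 165 [ 0.64  -0.014  0.003]
400 100 [ 0.643 -0.054  0.573]
400 140 [ 0.646 -0.109  0.279]
400 155 [ 0.64  -0.136  0.135]
400 160 [ 0.64  -0.149  0.063]
400 165 [ 0.636 -0.161  0.002]
440 100 [ 0.641 -0.118  0.573]
440 140 [ 0.7   -0.272  0.035]
440 155 [ 0.663 -0.28   0.003]
440 160 [ 0.648 -0.278  0.004]
440 165 [ 0.634 -0.28  -0.004]
```

View pics/topcrop.png

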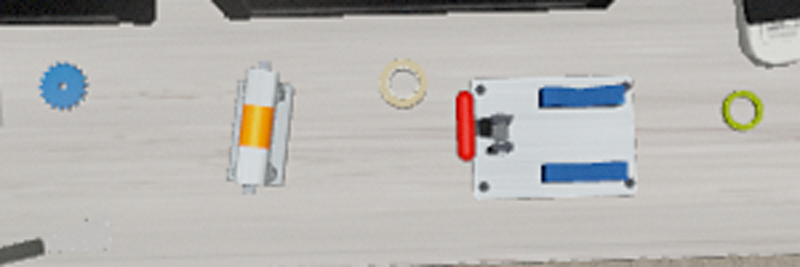

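```bash
cat >> h.py <<'E'
from scipy.spatial.transform import Rotation as Rn
def go(x=None,y=None,z=None,yaw=None):
    """shift in tool axes and turn needed; z is of the grasp point, yaw = world heading of tool x"""
    s=bot.observe(); q=s['ee_rot']; R=Rn.from_quat([q[1],q[2],q[3],q[0]]).as_matrix()
    g=s['tcp_pos']+R[:,2]*bot.tcp_to_grasp; y0=np.arctan2(R[1,0],R[0,0])
    t=np.array([a if a is not None else b for a,b in zip((x,y,z),g)])
    print('t',s['time_s'],'grasp',g.round(4),'yaw',round(y0,4),'toolz',R[:,2].round(4)); 
    print('ROW',(R.T@(t-g)).round(4),'turn',None if yaw is None else round(y0-yaw,4))
E
python3 - <<'E'
from h import *
f=np.load('pics/top.npz')
hsv=cv2.cvtColor(f['p'],cv2.COLOR_RGB2HSV)
a=px2w('top',269,184,.041);b=px2w('top',263.75,231.25,.041);print(a,b,np.arctan2(*(a-b)[[1,0]]))
m=cv2.inRange(hsv,(100,120,60),(125,255,255)); m[:, :330]=0;m[:,430:]=0;m[:180]=0;m[240:]=0
n,l,s,c=cv2.connectedComponentsWithStats(m)
for i in range(1,n):
    if s[i,4]>50: print(s[i],c[i],px2w('top',*c[i],.05), cv2.minAreaRect(np.argwhere(l==i)[:,::-1].astype(np.float32)))
go(.46,.225,.26,.08)
E
```

```text
[0.58489009 0.21808581 0.041     ] [0.45275703 0.23474343 0.041     ] -0.1254054826702514
[373 192  32   8 215] [387.95348837 195.65116279] [ 0.54242395 -0.11397303  0.05      ] ((388.51031494140625, 195.72679138183594), (6.8565568923950195, 31.285879135131836), 87.39744567871094)
[374 221  31   7 207] [388.63768116 223.88405797] [ 0.46362219 -0.11268596  0.05      ] ((389.0, 224.0), (6.0, 30.0), 90.0)
t 0.1 grasp [ 0.1764 -0.5205  0.2232] yaw 0.3268 toolz [-4.0e-04  1.9e-03 -1.0e+00]
ROW [ 0.5078 -0.6151 -0.0355] turn 0.2468
```

Call:
{"method": "advance", "body": {
  "deltas": [
    [0.03,-0.03,-0.035,0.1],
    [0.06,-0.07,-0.07,0.2],
    [0.09,-0.11,-0.07,0.3],
    [0.12,-0.15,-0.07,0.4],
    [0.15,-0.19,-0.07,0.45],
    [0.18,-0.23,-0.07,0.45],
    [0.21,-0.27,-0.07,0.45],
    [0.24,-0.31,-0.07,0.45]
  ]
}}

```text
time_s: 0.9
tcp_pos: [0.2999, -0.1612, 0.4743]
ee_rot: [-0.0, 0.998, -0.062, 0.0]
wrist_force: [2.7, 0.3, -0.3]
width: 0.094
grip_force: 0.0
```

```bash
python3 -c "
from h import *
go(.5,.225,.29,-.125)"
```

```text
t 0.9 grasp [ 0.3    -0.1612  0.2939] yaw -0.1242 toolz [ 3.e-04  1.e-04 -1.e+00]
ROW [ 0.1506 -0.408   0.004 ] turn 0.0008
```

Call:
{"method": "advance", "body": {
  "deltas": [
    [0.016,-0.046,0,0],
    [0.032,-0.092,0,0],
    [0.048,-0.138,0,0],
    [0.064,-0.184,0,0],
    [0.08,-0.23,0,0],
    [0.1,-0.276,0,0],
    [0.12,-0.322,0,0],
    [0.135,-0.362,0,0]
  ]
}}

```text
time_s: 1.7
tcp_pos: [0.4793, 0.182, 0.4737]
ee_rot: [0.0, 0.998, -0.061, -0.0]
wrist_force: [0.1, 0.6, 0.2]
width: 0.094
grip_force: 0.0
```

Call:
{"method": "advance", "body": {
  "deltas": [
    [0.016,-0.046,0,0],
    [0.016,-0.046,0,0],
    [0.016,-0.046,0,0]
  ]
}}

```text
time_s: 2.0
tcp_pos: [0.5004, 0.2239, 0.473]
ee_rot: [0.001, 0.998, -0.061, -0.002]
wrist_force: [0.6, 0.6, 0.9]
width: 0.0939
grip_force: 0.0
```

```bash
python3 - <<'E'
from h import *
go(.517,.226,.29,-.125)
c=viewer.calibration('wrist'); p,d=viewer.capture('wrist'); save('w1',p); np.savez('pics/w1',p=p,d=d,**c); print(c)
E
```

```text
t 2.0 grasp [0.4999 0.2236 0.2926] yaw -0.1215 toolz [-0.0031 -0.0017 -1.    ]
ROW [ 0.0167 -0.0044  0.0026] turn 0.0035
{'mtx': array([[309.70691629,   0.        , 316.58963877],
       [  0.        , 309.70691629, 201.25299899],
       [  0.        ,   0.        ,   1.        ]]), 'R': array([[-0.12115303, -0.99263089,  0.00241872],
       [-0.95825484,  0.11759239,  0.26061407],
       [-0.258978  ,  0.02925643, -0.96544003]]), 't': array([0.28142422, 0.40736004, 0.58003435])}
```

View pics/w1.png

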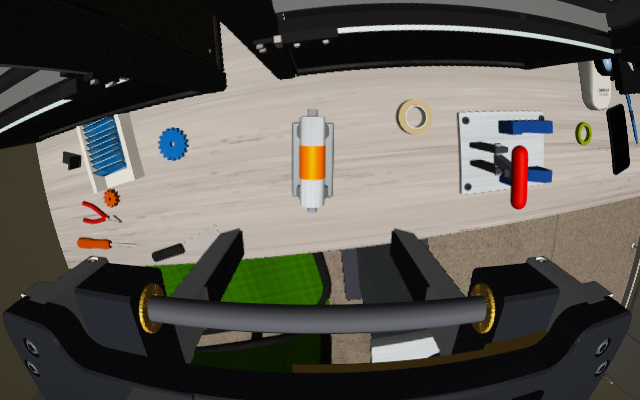

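```bash
cat >> h.py <<'E'
def wray(u,v,z,c):
    K=c['mtx'];R=c['R']; a=np.array([u-K[0,2],v-K[1,2]]); r=np.hypot(*a); th=r/K[0,0]
    d=R.T@np.array([*(a/r*np.sin(th)),np.cos(th)]); o=-R.T@c['t']
    return o+d*(z-o[2])/d[2]
def unfish(c,p,x0,x1,y0,y1,z,s):
    """ortho map of plane z: rows x descending, cols y descending, s m/pixel"""
    ys=np.arange(y1,y0,-s); xs=np.arange(x1,x0,-s); Y,X=np.meshgrid(ys,xs)
    P=np.stack([X,Y,np.full_like(X,z)],-1)@c['R'].T+c['t']
    rr=np.hypot(P[...,0],P[...,1]); k=np.arctan2(rr,P[...,2])/rr*c['mtx'][0,0]
    return cv2.remap(p,(P[...,0]*k+c['mtx'][0,2]).astype(np.float32),(P[...,1]*k+c['mtx'][1,2]).astype(np.float32),cv2.INTER_CUBIC)
E
python3 - <<'E'
from h import *
f=np.load('pics/w1.npz'); p=f['p']
hsv=cv2.cvtColor(p,cv2.COLOR_RGB2HSV)
m=cv2.inRange(hsv,(8,150,120),(25,255,255)); m[:130]=0;m[190:]=0;m[:,:280]=0;m[:,350:]=0
M=cv2.moments(m,True); print('band',M['m10']/M['m00'],M['m01']/M['m00'], M['m00']); u,v=M['m10']/M['m00'],M['m01']/M['m00']
print(wray(u,v,.056,f))
a=wray(313,110,.041,f);b=wray(312,212,.041,f);print(a,b,(a+b)/2,np.hypot(*(a-b)[:2]),np.arctan2(*(a-b)[[1,0]]))
o=unfish(f,p,.43,.60,.14,.30,.041,.0005); save('or1',cv2.resize(o,None,fx=1.5,fy=1.5))
E
```

```text
band 311.98562874251496 162.20838323353294 835.0
[0.52069045 0.22608711 0.056     ]
[0.58780107 0.21661624 0.041     ] [0.44950578 0.23518648 0.041     ] [0.51865343 0.22590136 0.041     ] 0.13953651902735964 -0.13348121600388793
```

View pics/or1.png

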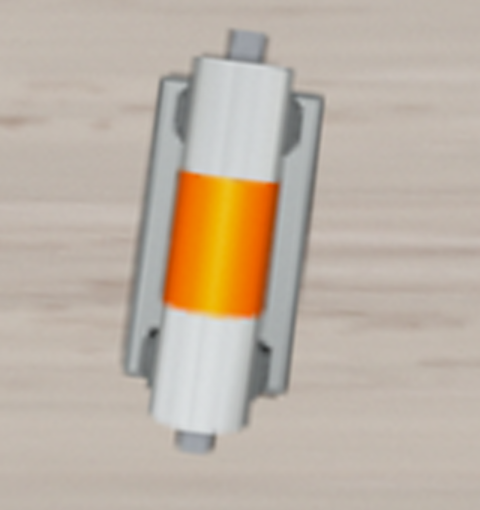

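Call:
{"method": "advance", "body": {
  "deltas": [
    [0.01,-0.003,0.04,0.003],
    [0.018,-0.005,0.085,0.003],
    [0.018,-0.005,0.13,0.003],
    [0.018,-0.005,0.17,0.003],
    [0.018,-0.005,0.2,0.003],
    [0.018,-0.005,0.22,0.003],
    [0.018,-0.005,0.22,0.003],
    [0.018,-0.005,0.22,0.003]
  ]
}}

```text
time_s: 2.85
tcp_pos: [0.5186, 0.2248, 0.2559]
ee_rot: [-0.0, 0.998, -0.064, 0.001]
wrist_force: [0.6, 0.6, 0.8]
width: 0.0938
grip_force: 0.0
```

```bash
python3 -c "
from h import *
go(.519,.226,.0425,-.125)"
```

```text
t 2.85 grasp [0.5188 0.2248 0.0755] yaw -0.1279 toolz [ 1.3e-03  1.0e-04 -1.0e+00]
ROW [ 0.     -0.0012  0.033 ] turn -0.0029
```

Call:
{"method": "advance", "body": {
  "deltas": [
    [0,-0.001,0.015,0],
    [0,-0.001,0.025,0],
    [0,-0.001,0.033,0],
    [0,-0.001,0.033,0],
    [0,-0.001,0.033,0]
  ]
}}

```text
time_s: 3.35
tcp_pos: [0.5187, 0.227, 0.2213]
ee_rot: [0.0, 0.998, -0.063, -0.0]
wrist_force: [0.6, 0.7, 0.4]
width: 0.0939
grip_force: 0.0
```

Call:
{"method": "advance", "body": {
  "deltas": [
    [0,0,0,0],
    [0,0,0,0],
    [0,0,0,0],
    [0,0,0,0],
    [0,0,0,0],
    [0,0,0,0],
    [0,0,0,0],
    [0,0,0,0]
  ],
  "jaw": 0.02,
  "clamp_n": 25
}}

```text
time_s: 4.15
tcp_pos: [0.5187, 0.227, 0.2217]
ee_rot: [-0.0, 0.998, -0.063, 0.0]
wrist_force: [0.1, 3.9, -1.8]
width: 0.0336
grip_force: 21.3
```

```bash
python3 -c "
from h import *
go(.519,.226,.043,-.125)"
```

```text
t 4.15 grasp [0.5187 0.2271 0.0413] yaw -0.1262 toolz [ 1.e-04  5.e-04 -1.e+00]
ROW [ 0.0004  0.0011 -0.0017] turn -0.0012
```

Call:
{"method": "advance", "body": {
  "deltas": [
    [0,0,-0.02,0],
    [0,0,-0.055,0],
    [0,0,-0.1,0],
    [0,0,-0.145,0],
    [0,0,-0.19,0],
    [0,0,-0.22,0],
    [-0.01,0.02,-0.23,-0.03],
    [-0.02,0.06,-0.23,-0.06]
  ]
}}

```text
time_s: 4.95
tcp_pos: [0.4913, 0.1709, 0.4532]
ee_rot: [-0.001, 1.0, -0.031, 0.002]
wrist_force: [0.3, -1.2, -3.7]
width: 0.0333
grip_force: 25.0
```

Call:
{"method": "advance", "body": {
  "deltas": [
    [-0.02,0.045,0,-0.02],
    [-0.03,0.09,0,-0.04],
    [-0.04,0.11,0,-0.05],
    [-0.04,0.12,0,-0.05],
    [-0.04,0.12,0,-0.05],
    [-0.04,0.12,0,-0.05]
  ]
}}

```text
time_s: 5.55
tcp_pos: [0.4439, 0.0533, 0.4512]
ee_rot: [-0.0, 1.0, -0.008, -0.0]
wrist_force: [0.4, 0.7, -2.7]
width: 0.0335
grip_force: 25.0
```

```bash
python3 - <<'E'
from h import *
go(.503,-.113,.26,-.016)
c=viewer.calibration('wrist'); p,d=viewer.capture('wrist'); np.savez('pics/w2',p=p,d=d,**c)
o=unfish(c,p,.40,.61,-.21,.08,.054,.0005); 
cv2.imwrite('pics/or2.png',cv2.resize(np.vstack([o])[:,:,::-1],None,fx=1.35,fy=1.35)); print(bot.observe()['width'])
E
```

```text
t 5.55 grasp [0.4438 0.0534 0.2708] yaw -0.0159 toolz [-6.e-04  7.e-04 -1.e+00]
ROW [0.0619 0.1655 0.0106] turn 0.0001
0.0334223803515246
```

View pics/or2.png

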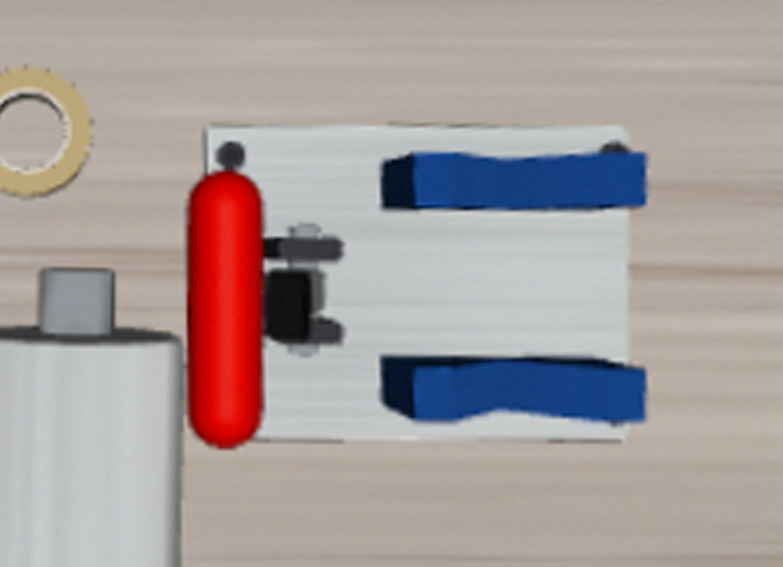

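```bash
python3 - <<'E'
from h import *
f=np.load('pics/w2.npz'); o=-f['R'].T@f['t']; print(o)
def P(c,r,z):
    w=np.array([.61-r*.0005/1.35,0,.054]); w[1]=.08-c*.0005/1.35
    return (o+(w-o)*(z-o[2])/(.054-o[2])).round(4)
for c,r in [(207,126),(628,127),(625,439),(250,440)]: print('base',P(c,r,.012))
print('handle c',P(225,310,.190),'ends',P(225,171,.19),P(225,448,.19))
print('blocks',P(413,152,.054),P(646,152,.054),P(413,422,.054),P(645,420,.054))
E
```

```text
[0.51874375 0.05175803 0.43144178]
base [ 0.5683 -0.0021  0.012 ]
base [ 0.5679 -0.1753  0.012 ]
base [ 0.4395 -0.1741  0.012 ]
base [ 0.4391 -0.0198  0.012 ]
handle c [0.5037 0.0165 0.19  ] ends [0.5366 0.0165 0.19  ] [0.471  0.0165 0.19  ]
blocks [ 0.5537 -0.073   0.054 ] [ 0.5537 -0.1593  0.054 ] [ 0.4537 -0.073   0.054 ] [ 0.4544 -0.1589  0.054 ]
```

Call:
{"method": "advance", "body": {
  "deltas": [
    [0.01,0.03,0,-0.004],
    [0.025,0.07,0,-0.01],
    [0.04,0.11,0,-0.016],
    [0.052,0.145,0,-0.016],
    [0.06,0.162,0,-0.016],
    [0.062,0.168,0,-0.016],
    [0.062,0.168,0,-0.016],
    [0.062,0.168,0,-0.016]
  ]
}}

```text
time_s: 6.4
tcp_pos: [0.5028, -0.1148, 0.4517]
ee_rot: [-0.0, 1.0, 0.001, -0.0]
wrist_force: [-0.7, 0.3, -2.2]
width: 0.0333
grip_force: 25.0
```

```bash
python3 -c "
from h import *
go(.5037,-.116,.1,0)"
```

```text
t 6.4 grasp [ 0.5027 -0.1146  0.2713] yaw 0.0017 toolz [-2.e-04  9.e-04 -1.e+00]
ROW [0.001  0.0015 0.1713] turn 0.0017
```

Call:
{"method": "advance", "body": {
  "deltas": [
    [0.001,0.001,0.04,0],
    [0.001,0.001,0.08,0],
    [0.001,0.001,0.12,0],
    [0.001,0.001,0.15,0],
    [0.001,0.001,0.17,0],
    [0.001,0.001,0.18,0],
    [0.001,0.001,0.18,0],
    [0.001,0.001,0.18,0]
  ]
}}

```text
time_s: 7.2
tcp_pos: [0.5041, -0.1167, 0.2732]
ee_rot: [0.0, 1.0, 0.0, 0.001]
wrist_force: [-0.2, -0.3, -1.9]
width: 0.0335
grip_force: 25.0
```

```bash
python3 - <<'E'
from h import *
go(.5037,-.116,.0505,0)
c=viewer.calibration('wrist'); p,d=viewer.capture('wrist'); np.savez('pics/w3',p=p,d=d,**c); cv2.imwrite('pics/w3.png',cv2.resize(p[60:360,140:500][:,:,::-1],None,fx=2,fy=2))
E
```

```text
t 7.2 grasp [ 0.5046 -0.1168  0.0928] yaw 0.0007 toolz [ 2.4e-03 -8.0e-04 -1.0e+00]
ROW [-0.001  -0.0009  0.0423] turn 0.0007
```

View pics/w3.png

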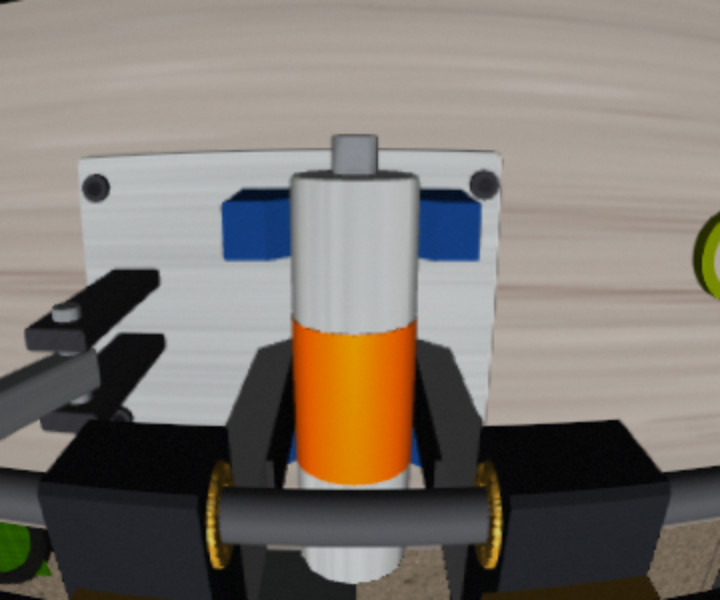

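```bash
python3 - <<'E'
from h import *
f=np.load('pics/w3.npz')
w=lambda a,b,z: wray(140+a/2,60+b/2,z,f).round(4)
print('tip',w(355,135,.098),'body end',w(355,172,.110),'band edges',w(354,333,.110),w(353,485,.110))
print('block',w(223,202,.054),w(480,204,.054),w(223,260,.054),w(480,260,.054))
E
```

```text
tip [ 0.5759 -0.1176  0.098 ] body end [ 0.5675 -0.1176  0.11  ] band edges [ 0.5283 -0.1174  0.11  ] [ 0.4839 -0.1172  0.11  ]
block [ 0.5536 -0.0745  0.054 ] [ 0.553 -0.159  0.054] [ 0.5341 -0.0736  0.054 ] [ 0.5341 -0.1598  0.054 ]
```

Call:
{"method": "advance", "body": {
  "deltas": [
    [-0.001,0,0.012,0],
    [-0.0018,0,0.024,0],
    [-0.0018,0,0.03,0],
    [-0.0018,0,0.034,0],
    [-0.0018,0,0.036,0],
    [-0.0018,0,0.038,0],
    [-0.0018,0,0.038,0],
    [-0.0018,0,0.038,0]
  ]
}}

```text
time_s: 8.05
tcp_pos: [0.5021, -0.1172, 0.234]
ee_rot: [0.0, 1.0, -0.0, 0.0]
wrist_force: [0.0, 1.0, -2.9]
width: 0.0333
grip_force: 25.0
```

```bash
python3 -c "
from h import *
go(.5037,-.1167,.05,0)"
```

```text
t 8.05 grasp [ 0.5022 -0.1173  0.0536] yaw -0.0002 toolz [ 6.e-04 -3.e-04 -1.e+00]
ROW [ 0.0015 -0.0006  0.0036] turn -0.0002
```

Call:
{"method": "advance", "body": {
  "deltas": [
    [0.0005,0,0.001,0],
    [0.0005,0,0.002,0],
    [0.0005,0,0.003,0],
    [0.0005,0,0.0035,0],
    [0.0005,0,0.0035,0]
  ]
}}

```text
time_s: 8.55
tcp_pos: [0.5027, -0.1169, 0.2316]
ee_rot: [-0.0, 1.0, -0.0, 0.001]
wrist_force: [-2.0, 2.7, 4.8]
width: 0.0336
grip_force: 25.0
```

```bash
python3 -c "
from h import *
go(.5037,-.1167,.05,0)"
```

```text
t 8.55 grasp [ 0.503  -0.1169  0.0512] yaw -0.0001 toolz [ 1.5e-03  4.0e-04 -1.0e+00]
ROW [ 0.0007 -0.0002  0.0012] turn -0.0001
```

Call:
{"method": "advance", "body": {
  "deltas": [
    [0,0,0.0005,0],
    [0,0,0.001,0],
    [0,0,0.001,0],
    [0,0,0.001,0]
  ],
  "clamp_n": 5
}}

```text
time_s: 8.95
tcp_pos: [0.5028, -0.1164, 0.2295]
ee_rot: [-0.001, 1.0, 0.0, 0.001]
wrist_force: [1.3, 5.4, 3.1]
width: 0.0334
grip_force: 5.0
```

Call:
{"method": "advance", "body": {
  "deltas": [
    [0,0,0,0],
    [0,0,0,0],
    [0,0,0,0]
  ],
  "jaw": 0.042
}}

```text
time_s: 9.25
tcp_pos: [0.5024, -0.1176, 0.2288]
ee_rot: [0.001, 1.0, -0.0, -0.0]
wrist_force: [0.6, 0.1, 0.3]
width: 0.0421
grip_force: 0.0
```

Call:
{"method": "advance", "body": {
  "deltas": [
    [0,0,0,0],
    [0,0,0,0],
    [0,0,0,0],
    [0,0,0,0]
  ],
  "jaw": 0.06
}}

```text
time_s: 9.65
tcp_pos: [0.5024, -0.1172, 0.2292]
ee_rot: [0.0, 1.0, -0.0, 0.0]
wrist_force: [0.4, -0.6, -0.7]
width: 0.0597
grip_force: 0.0
```

```bash
python3 -c "
from h import *
go(.5037,-.1167,.25,0)"
```

```text
t 9.65 grasp [ 0.5024 -0.1173  0.0488] yaw -0.0003 toolz [ 0.e+00 -2.e-04 -1.e+00]
ROW [ 0.0013 -0.0005 -0.2012] turn -0.0003
```

Call:
{"method": "advance", "body": {
  "deltas": [
    [0,0,-0.01,0],
    [0,0,-0.03,0],
    [0,0,-0.07,0],
    [0,0,-0.115,0],
    [0,0,-0.16,0],
    [0,0,-0.2,0],
    [0,0,-0.225,0],
    [0,0,-0.225,0]
  ]
}}

```text
time_s: 10.45
tcp_pos: [0.5023, -0.1171, 0.4603]
ee_rot: [0.002, 1.0, -0.0, 0.005]
wrist_force: [1.2, 0.4, 0.1]
width: 0.06
grip_force: 0.0
```

```bash
python3 - <<'E'
from h import *
go(.504,.07,.28,0)
c=viewer.calibration('wrist'); p,d=viewer.capture('wrist'); np.savez('pics/w4',p=p,d=d,**c); o=unfish(c,p,.40,.61,-.21,.08,.05,.0005); save('w4',cv2.resize(o,None,fx=1.35,fy=1.35))
E
```

```text
t 10.45 grasp [ 0.5042 -0.1178  0.2799] yaw -0.0001 toolz [ 0.0104 -0.0038 -0.9999]
ROW [-0.0002 -0.1878 -0.0008] turn -0.0001
```

View pics/w4.png

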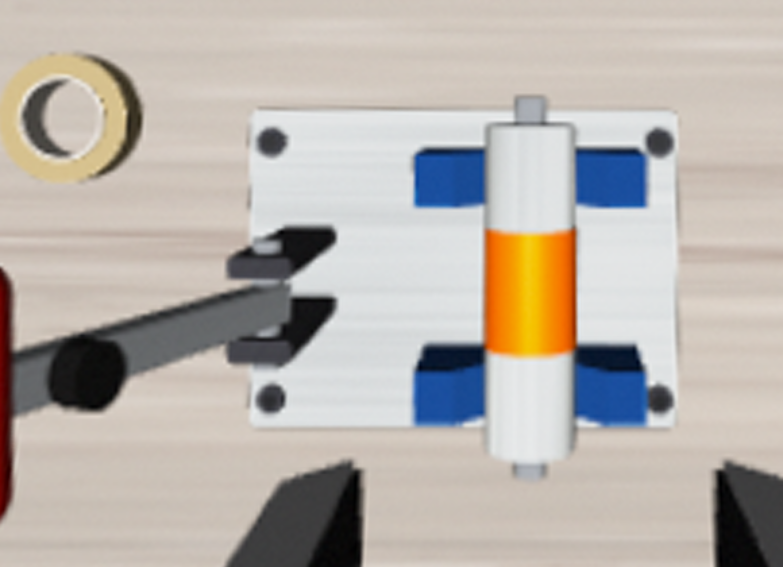

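Call:
{"method": "advance", "body": {
  "deltas": [
    [0,-0.04,-0.005,0],
    [0,-0.085,-0.005,0],
    [0,-0.13,-0.005,0],
    [0,-0.17,-0.005,0],
    [0,-0.188,-0.005,0],
    [0,-0.188,-0.005,0],
    [0,-0.188,0.02,0],
    [0,-0.188,0.06,0]
  ],
  "jaw": 0,
  "clamp_n": 10
}}

```text
time_s: 11.3
tcp_pos: [0.5028, 0.07, 0.395]
ee_rot: [0.0, 1.0, -0.0, 0.002]
wrist_force: [1.5, 0.3, 0.6]
width: 0.0014
grip_force: 0.0
```

Call:
{"method": "advance", "body": {
  "deltas": [
    [0,0,0.02,0],
    [0,0,0.03,0],
    [0,0,0.03,0],
    [0,0,0.03,0]
  ]
}}

```text
time_s: 11.7
tcp_pos: [0.5027, 0.0702, 0.3648]
ee_rot: [0.0, 1.0, -0.001, 0.0]
wrist_force: [-0.5, 0.3, 0.4]
width: 0.0003
grip_force: 0.0
```

```bash
python3 -c "
from h import *
go(.504,.04,.188,0)"
```

```text
t 11.7 grasp [0.5029 0.0702 0.1844] yaw -0.0011 toolz [ 1.e-03 -3.e-04 -1.e+00]
ROW [ 0.0011  0.0302 -0.0036] turn -0.0011
```

Call:
{"method": "advance", "body": {
  "deltas": [
    [0,0.015,0,0],
    [0,0.025,0,0],
    [0,0.032,0,0],
    [0,0.039,0,0],
    [0,0.046,0,0],
    [0,0.053,0,0],
    [0,0.06,0,0],
    [0,0.067,0,0]
  ]
}}

```text
time_s: 12.5
tcp_pos: [0.5024, 0.0032, 0.364]
ee_rot: [0.0, 1.0, -0.0, -0.0]
wrist_force: [0.9, 0.4, 1.3]
width: 0.0003
grip_force: 0.5
```

Call:
{"method": "advance", "body": {
  "deltas": [
    [0,0.006,0,0],
    [0,0.012,0,0],
    [0,0.018,0,0]
  ]
}}

```text
time_s: 12.8
tcp_pos: [0.5024, -0.0147, 0.3639]
ee_rot: [0.0, 1.0, -0.0, -0.0]
wrist_force: [0.1, 1.4, -0.4]
width: 0.0002
grip_force: 0.2
```

```bash
python3 -c "
from h import *
go(.504,-.02,.188,0)"
```

```text
t 12.8 grasp [ 0.5023 -0.0148  0.1835] yaw -0.0003 toolz [-5.e-04 -3.e-04 -1.e+00]
ROW [ 0.0017  0.0052 -0.0045] turn -0.0003
```

Call:
{"method": "advance", "body": {
  "deltas": [
    [0,0.006,0,0],
    [0,0.012,0,0],
    [0,0.018,0,0],
    [0,0.022,0,0],
    [0,0.022,0,0],
    [0,0.022,0,0]
  ]
}}

```text
time_s: 13.4
tcp_pos: [0.5025, -0.0363, 0.3642]
ee_rot: [0.0, 1.0, -0.0, 0.0]
wrist_force: [0.4, 0.1, -0.1]
width: 0.0004
grip_force: 0.0
```

Call:
{"method": "advance", "body": {
  "deltas": [
    [0,-0.02,0,0],
    [0,-0.05,0,0],
    [0,-0.08,0,0],
    [0,-0.09,-0.03,0],
    [0,-0.09,-0.08,0],
    [0,-0.09,-0.1,0],
    [0,-0.09,-0.1,0],
    [0,-0.09,-0.1,0]
  ]
}}

```text
time_s: 14.2
tcp_pos: [0.5024, 0.054, 0.4635]
ee_rot: [0.0, 1.0, 0.0, -0.0]
wrist_force: [1.2, -0.4, -0.4]
width: 0.0008
grip_force: 0.0
```

Call:
{"method": "advance", "body": {
  "deltas": [
    [0,0,0,0],
    [0,0,0,0],
    [0,0,0,0],
    [0,0,0,0],
    [0,0,0,0],
    [0,0,0,0],
    [0,0,0,0],
    [0,0,0,0]
  ]
}}

```text
time_s: 15.0
tcp_pos: [0.5024, 0.0538, 0.4643]
ee_rot: [0.0, 1.0, -0.0, 0.0]
wrist_force: [-0.2, -0.6, -0.4]
width: 0.0004
grip_force: 0.0
```

Call:
{"method": "advance", "body": {
  "deltas": [
    [0,0,0,0],
    [0,0,0,0],
    [0,0,0,0],
    [0,0,0,0],
    [0,0,0,0],
    [0,0,0,0],
    [0,0,0,0],
    [0,0,0,0]
  ]
}}

```text
time_s: 15.8
tcp_pos: [0.5025, 0.0538, 0.4641]
ee_rot: [0.0, 1.0, -0.0, 0.0]
wrist_force: [-0.6, 0.2, 0.1]
width: 0.0005
grip_force: 0.0
```

Call:
{"method": "advance", "body": {
  "deltas": [
    [0,0,0,0],
    [0,0,0,0],
    [0,0,0,0],
    [0,0,0,0],
    [0,0,0,0],
    [0,0,0,0],
    [0,0,0,0],
    [0,0,0,0]
  ]
}}

```text
time_s: 16.6
tcp_pos: [0.5025, 0.0538, 0.4642]
ee_rot: [0.0, 1.0, -0.0, 0.0]
wrist_force: [-0.9, -0.4, 0.4]
width: 0.0002
grip_force: 0.0
```

Call:
{"method": "advance", "body": {
  "deltas": [
    [0,0,0,0],
    [0,0,0,0],
    [0,0,0,0],
    [0,0,0,0],
    [0,0,0,0],
    [0,0,0,0],
    [0,0,0,0],
    [0,0,0,0]
  ]
}}

```text
time_s: 17.4
tcp_pos: [0.5025, 0.0538, 0.4642]
ee_rot: [0.0, 1.0, -0.0, 0.0]
wrist_force: [-0.3, 0.5, -0.2]
width: -0.0
grip_force: 0.0
```

```bash
python3 - <<'E'
from h import *
p,d=viewer.capture('wrist'); q,_=viewer.capture('side')
a=cv2.resize(p[60:260,300:640],(800,470)); save('end',a[:,:]); save('side1',cv2.resize(q[120:300,230:430],(600,540),interpolation=cv2.INTER_CUBIC))
E
```

```text
(no output)
```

View pics/end.png

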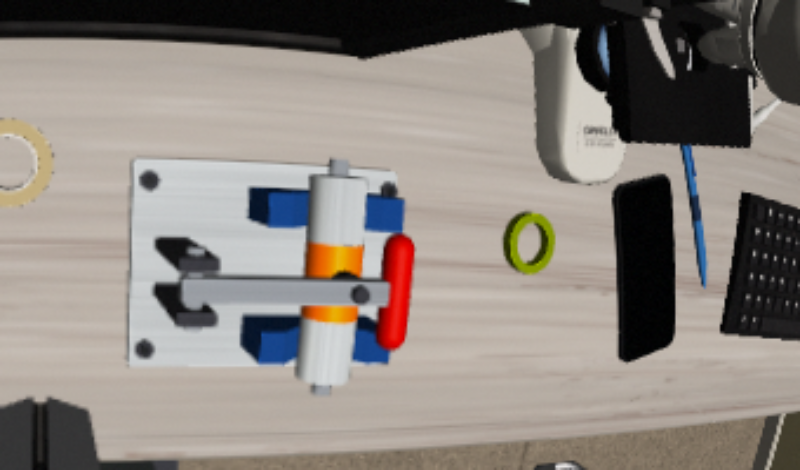

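View pics/side1.png

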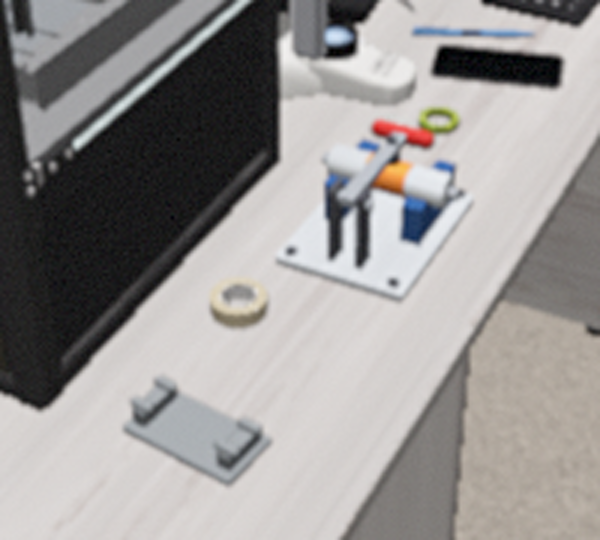

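The arm lies across the band, handle at about (398,290) in the wrist crop. The roller is seated in both V-blocks, and the tape roll and ring are undisturbed. Handing in.

```bash
python3 -c "
from h import *
print(bot.close_job())"
```

```text
the job is handed in; nothing more can be done
None
```

The roller is seated and centred in both V-blocks; I let go with the hold-down arm still open, then pushed it over to rest on the roller, and handed the job in at about 17.5 s with the tape roll, gear and ring untouched (the gear was not in the final pictures).

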